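# Raise the orange electrode holder one notch

### The job

Raise the electrode holder with the orange knob by one notch, so that its pawl catches the next notch up and the electrodes hang clear above their beaker, then let go of it. Leave the blue electrode holder at its height and do not shove the orange holder's beaker about.

Things in the scene. Friction and masses are not known exactly. Their poses are not given: they have to be found in the camera images.
- orange_knob (a point): Upright round orange knob of the holder to raise: 28 mm across, 50 mm tall; grip it from above at any yaw. Point on its axis, 15 mm below its top, 235 mm above the bench at the start. A white arm, upper side 35 mm below this point, leads along this frame's +x (yaw within 0.35 rad of 0) to two electrodes 120 mm away; their caps end 11 mm above this point. Its stand is fixed.
- orange_slider (a joint): Height (m) of the orange holder, which slides straight up: 0 resting in its lowest notch at the start. Notches 50 mm apart: next at 0.050, then 0.100 (stop 0.112). A sprung pawl clicks under each tooth that rises past it, then carries the holder. Let go between notches it sinks slowly to the one below. Mass about 0.35 kg; lifting takes 4 to 9 N, briefly up to 20 N as the pawl rides out.
- blue_slider (a joint): Height (m) of the holder with blue knob and blue caps, otherwise the same make as the orange one; it stands on the other side, left or right. 0 in its lowest notch, where it must stay.
- beaker: Loose glass beaker, 62 mm across, 55 mm tall, on the orange station's white stirrer (plate 52 mm above the bench); the two orange-capped electrodes dip 35 mm below its rim at the start. Origin: centre of its underside, 120 mm from the knob's axis along +x of the knob's frame.

How it is judged:
By the outcome, as a careful person would: the job done as asked, in the order asked, and still so for the second after the job is handed in, with the robot touching nothing.
It also fails if it takes over 32 s, if anything falls off the work surface, if the arm or the gripper's body presses on something with over 40 N, if the wrist force passes 120 N, or if a joint passes its speed limit or range.

### The arm

A 6-joint arm with a two-finger parallel gripper is mounted at the origin on the work surface. World frame = base frame: x ahead of the robot, y to its left, z up, the work surface at z = 0. Lengths are in m, angles in degrees, forces in N, time in s.
With the tool pointing down it reaches from about 0.3 to 0.75 m from the base axis. Payload 8.5 kg.
Tool frame: the origin (TCP) lies on the centre line of the jaws, within the pads' length; the fingertips stand 11 mm ahead of it and the grasp point (between the pads) lies 8 mm behind it; z points along the fingers, y is the line along which they close (so a half turn about z gives the same grasp; the last joint's range is limited). The gripper opens to 85 mm and grips with 20 to 120 N. Pads are 22 mm wide; open, the fingers measure 114 mm over their backs; the gripper's body (76 mm by 85 mm) begins 54 mm behind the grasp point. The pads swing forward as they close: fully open they stand 13 mm farther back than shut.
Start: joints at [-86.82, 21.807, 74.336, -0, 83.858, -12.336], TCP at [0.147, -0.53, 0.242] pointing down, gripper open.
Joint ranges: [-178.18, 178.18], [-50.72, 133.34], [12.68, 142.11], [-81.47, 261.47], [9.98, 163.14], [-165.26, 165.26]. Speed limits (degrees/s): [136.94, 136.94, 180, 180, 180, 180].

### API

Orientations are given as a 3x3 rotation matrix whose columns are the frame's x, y, z axes.
In Python, from rig import env gives the robot as it stands.
- The arm moves only by the tool inch_along, called after "Emit:" as a command line: name --argument value ..., lists and objects as JSON in quotes. Schema: {"type":"object","properties":{"increments":{"type":"array","items":{"type":"object","properties":{"sx":{"type":"number"},"sy":{"type":"number"},"sz":{"type":"number"},"turn":{"type":"number"},"aperture":{"type":"number"}},"additionalProperties":false,"required":["aperture"]},"minItems":1,"maxItems":10},"grip_force":{"type":"number"},"only":{"type":"string"},"quiet":{"type":"boolean"},"lines":{"type":"string"}},"required":["increments"],"additionalProperties":false}. increments is a list of rows, 1 to 10 of them, each an object with the fields sx, sy, sz (the shift in shares of the most that a row can go, 1 being 50 mm), turn (a turn about the tool's z in parts of the range, where 1.0 means 45 degrees), aperture (the finger opening in m); a field left out counts as zero (the opening has to be given); each row shifts and turns the commanded pose from where the row before left it, along the tool's axes as they then stand; what a row does not reach is not made up. A row lasts 1/10 s, in which the tool goes at most 0.05 m and 8.59 degrees, less where a joint would pass 70% of its speed; a pose out of reach is approached as far as the arm can. The fingers move at their own pace and stop on an object; grip_force is the grip in N (left out, the last holds). Time passes only in rows, so rows that do not move let the fingers close. The tool returns the time, the measured TCP pose, the force, the opening and the grip force at its end. only (a regular expression) keeps the lines of the reply that match it, lines (a string "A,B") keeps lines A to B, and quiet returns only ok. No shift or turn number may pass 1 either way. Input that does not fit is refused with a message, and nothing moves.
- env.observe(): the state, without advancing time (a new reading comes with each control period).
- env.get_image(name): name is "scene" or "top" or "wrist"; returns a dict with "pixels" (480x640x3 uint8, red, green, blue), "K" (3x3 intrinsics, pixels), "distortion" ([k1, k2, p1, p2, k3] as OpenCV has them; the pictures are not rectified), "extrinsics" (4x4, takes a point from world to camera coordinates). Camera axes: x right, y down, z forward; pixel columns grow to the right and rows downward; lengths in m; the calibration is good to about 2 mm. A picture is of the moment at which its call begins. There is no depth.
- env.close_job(): hands the job in; it is judged then, once.
The state is a dict: "time_s": time; "q": joint angles; "qvel": joint speeds; "joint_efforts": joint torques, N m; "position": TCP position; "tool_rot": TCP orientation; "ft_force": force on the tool from outside, world axes, zero at the start; "wrist_torque": the same for the moment, N m; "grip_width": finger opening in m; "gripper_force": force on a finger pad.
Only numpy, scipy, OpenCV 4.12 (cv2) and the standard library are available. Lean on these libraries where they do the work, as an engineer would, in place of code of your own. Each camera call takes 0.05 s, during which the arm holds its last target. There are 200 camera calls.

## Working session

There is one attempt and no reset: what is moved stays moved. The work goes in short steps, Python scripts to look and compute and a tool call to move; the robot and the scene stay as the last step left them, time stands still between calls to the robot, and variables do not carry over. Pictures are saved under pics/ and viewed, at most 10 in all, crops included, and the job is handed in when it is done.

```bash
mkdir -p pics; python3 - <<'E'
from rig import env
import cv2,numpy as np
for n in("scene","top"):
    r=env.get_image(n);cv2.imwrite(f"pics/{n}0.png",r["pixels"][...,::-1]);print(n,r["K"],r["distortion"],np.round(r["extrinsics"],4))
s=env.observe();print(s["time_s"],np.round(s["tool_rot"],3),s["position"],s["grip_width"])
E
```

```text
scene [[437.8992683    0.         315.59815332]
 [  0.         437.8992683  236.70117199]
 [  0.           0.           1.        ]] [-0.07681694  0.          0.          0.          0.        ] [[ 0.3119  0.9501 -0.0105 -0.1662]
 [ 0.5041 -0.1748 -0.8458 -0.1846]
 [-0.8054  0.2585 -0.5334  1.3013]
 [ 0.      0.      0.      1.    ]]
top [[443.63977821   0.         318.62219907]
 [  0.         443.63977821 243.96628395]
 [  0.           0.           1.        ]] [-0.01284614  0.          0.          0.          0.        ] [[ 0.0153 -0.9999 -0.0036 -0.0037]
 [-0.9893 -0.0146 -0.1454  0.6271]
 [ 0.1453  0.0058 -0.9894  0.8737]
 [ 0.      0.      0.      1.    ]]
0.1 [[ 0.964  0.268 -0.   ]
 [ 0.268 -0.964  0.001]
 [ 0.    -0.001 -1.   ]] [ 0.14709769 -0.52971656  0.24174965] 0.08521705512828506
```

View pics/scene0.png

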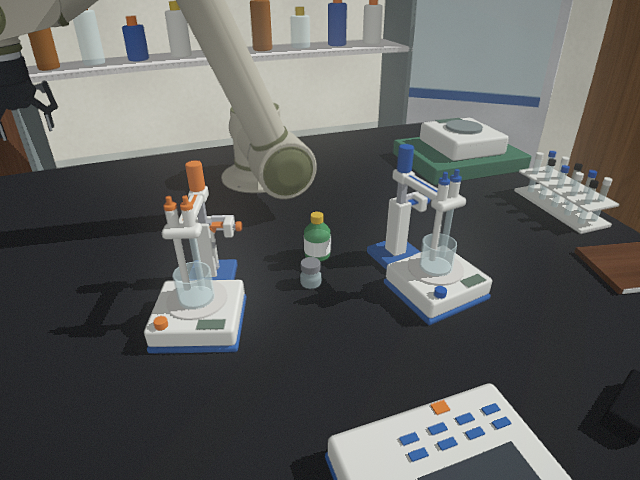

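View pics/top0.png

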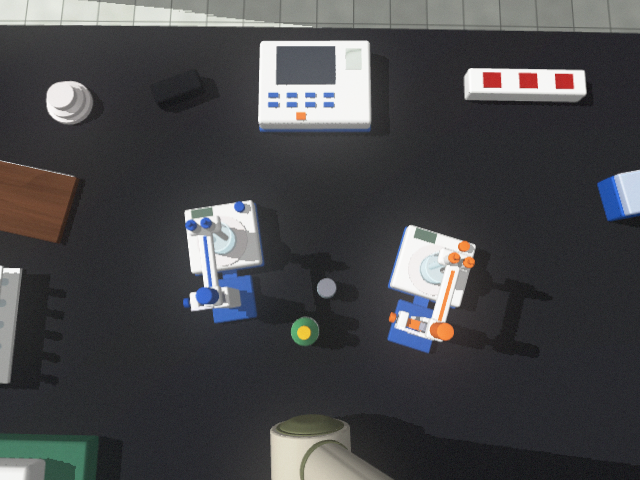

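The orange station is on the right of the top view, with its knob near (442,331) and caps near (454,258) and (469,262). In the scene view the knob is near (195,175). Next I'll enlarge both.

```bash
python3 - <<'E'
import cv2,numpy as np
t=cv2.imread("pics/top0.png")[235:355,385:485];s=cv2.imread("pics/scene0.png")[150:270,150:250]
cv2.imwrite("pics/c1.png",np.hstack([cv2.resize(a,(400,480),interpolation=2) for a in(t,s)]))
E
```

```text
(no output)
```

View pics/c1.png

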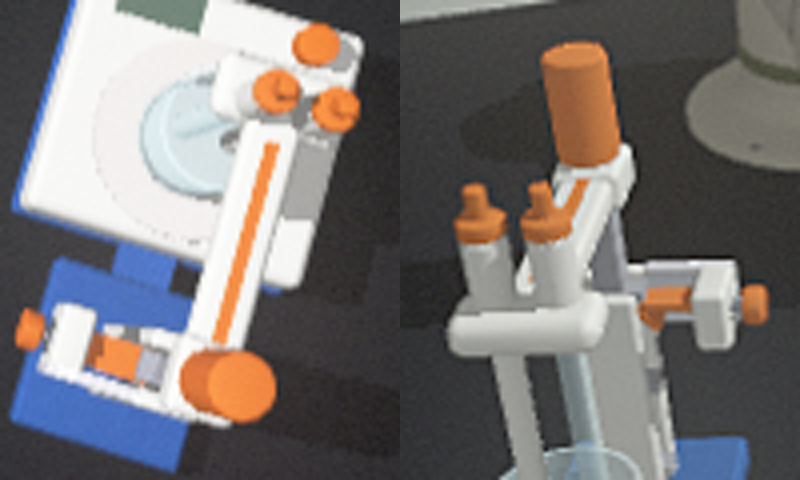

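The crop puts the knob's top face centre at top (445,331) and scene (194,164). The cap tips are at top (456,257.5) and (470.5,261), scene (185,196) and (168,197).

```bash
cat > h.py <<'E'
from rig import env
import cv2,numpy as np
def tri(a,b,A,B):
    n=[cv2.undistortPoints(np.float64([[p]]),c["K"],np.float64(c["distortion"])).reshape(2,1) for p,c in((a,A),(b,B))]
    X=cv2.triangulatePoints(A["extrinsics"][:3],B["extrinsics"][:3],*n).ravel();return X[:3]/X[3]
def proj(P,c):
    E=np.array(c["extrinsics"]);return cv2.projectPoints(np.float64(P).reshape(-1,1,3),cv2.Rodrigues(E[:3,:3])[0],E[:3,3],c["K"],np.float64(c["distortion"]))[0].reshape(-1,2)
E
python3 - <<'E'
from h import *
T=env.get_image("top");S=env.get_image("scene")
P=[tri(a,b,T,S) for a,b in(((445,331.1),(194,164)),((456,257.5),(185,196)),((470.5,261),(168.2,196.7)))]
for p in P:print(np.round(p,4))
m=(P[1]+P[2])/2-P[0];print(m,np.hypot(*m[:2]),np.degrees(np.arctan2(m[1],m[0])))
s=env.observe();R=np.array(s["tool_rot"]);k=P[0]
print(R.T@(np.r_[k[:2],.242]-s["position"]), s["q"])
for g in (P[1]-P[2],):print(np.degrees(np.arctan2(g[1],g[0])))
E
```

```text
[ 0.4623 -0.1954  0.2457]
[ 0.5793 -0.2176  0.2437]
[ 0.5738 -0.2414  0.244 ]
[ 0.11424786 -0.03413637 -0.00182516] 0.11923868554858034 -16.635736019434713
[ 3.93146259e-01 -2.37923991e-01  2.44141208e-04] [-8.68192842e+01  2.18288789e+01  7.43627962e+01  7.54620092e-04
  8.38599689e+01 -1.23346681e+01]
77.18829808765634
```

Knob at (0.462, -0.195), top z about 0.246 (0.250 expected). The electrodes are 119 mm away at yaw -16.6°, so all of this fits the description. I'll rise first, then cross and turn +32° so the jaws close across the arm.

Units first: shifts go in shares of 50 mm and turns go in shares of 45 degrees. So -0.035 m is -0.7, -0.021 m is -0.42.

Emit:
inch_along --increments '[{"sz": -0.7, "aperture": 0.085}, {"sz": -0.7, "aperture": 0.085}, {"sx": 0.7, "sy": -0.42, "aperture": 0.085}, {"sx": 0.7, "sy": -0.42, "aperture": 0.085}, {"sx": 0.7, "sy": -0.42, "aperture": 0.085}, {"sx": 0.7, "sy": -0.42, "aperture": 0.085}, {"sx": 0.7, "sy": -0.42, "aperture": 0.085}, {"sx": 0.7, "sy": -0.42, "aperture": 0.085}, {"sx": 0.7, "sy": -0.42, "aperture": 0.085}, {"sx": 0.7, "sy": -0.42, "aperture": 0.085}]' --grip_force 60

```text
time_s: 1.2
position: [0.3728, -0.2917, 0.3123]
tool_rot: [[0.964, 0.267, -0.0], [0.267, -0.964, 0.0], [-0.0, -0.0, -1.0]]
ft_force: [-0.1, -0.5, 0.1]
grip_width: 0.085
gripper_force: 0.0
```

Emit:
inch_along --increments '[{"sx": 0.7, "sy": -0.42, "aperture": 0.085}, {"sx": 0.4, "sy": -0.24, "aperture": 0.085}, {"turn": 0.1778, "aperture": 0.085}, {"turn": 0.1778, "aperture": 0.085}, {"turn": 0.1778, "aperture": 0.085}, {"turn": 0.1778, "aperture": 0.085}, {"aperture": 0.085}, {"aperture": 0.085}]'

```text
time_s: 2.0
position: [0.4161, -0.2466, 0.3123]
tool_rot: [[0.96, -0.28, -0.0], [-0.28, -0.96, 0.0], [-0.0, -0.0, -1.0]]
ft_force: [0.1, 0.7, -0.7]
grip_width: 0.085
gripper_force: 0.0
```

```bash
python3 - <<'E'
from h import *
s=env.observe();R=np.array(s["tool_rot"]);print(R.round(3),s["position"],R.T@(np.r_[.4618,-.1952,.227]-s["position"]))
r=env.get_image("wrist");cv2.imwrite("pics/w1.png",r["pixels"][...,::-1])
print(proj([[.4623,-.1954,.25]],r))
E
```

```text
[[ 0.96 -0.28 -0.  ]
 [-0.28 -0.96  0.  ]
 [-0.   -0.   -1.  ]] [ 0.41608787 -0.246633    0.31226046] [ 0.02948022 -0.06217394  0.08526204]
[[218.5455626  209.58020098]]
```

View pics/w1.png

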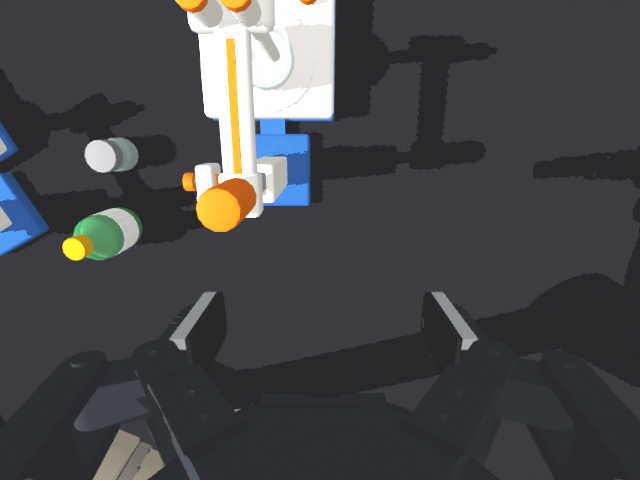

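The knob's top centre appears at about (219,208) against a predicted (218.5,209.6). The arm runs straight up the picture, so the yaw is aligned.

Converted, -0.031 m is -0.62, 0.0148 m is 0.296.

Emit:
inch_along --increments '[{"sx": 0.296, "sy": -0.62, "aperture": 0.085}, {"sx": 0.294, "sy": -0.62, "aperture": 0.085}, {"aperture": 0.085}, {"aperture": 0.085}, {"aperture": 0.085}]'

```text
time_s: 2.55
position: [0.4617, -0.196, 0.3123]
tool_rot: [[0.959, -0.283, -0.0], [-0.283, -0.959, -0.0], [-0.0, 0.0, -1.0]]
ft_force: [1.3, -0.6, -0.2]
grip_width: 0.085
gripper_force: 0.0
```

```bash
python3 - <<'E'
from h import *
s=env.observe();R=np.array(s["tool_rot"]);print(R.T@(np.r_[.4621,-.1953,.227]-s["position"]))
r=env.get_image("wrist");cv2.imwrite("pics/w2.png",r["pixels"][...,::-1])
print(proj([[.4623,-.1954,.25]],r))
E
```

```text
[ 0.00020087 -0.00083718  0.08527908]
[[322.62018427 256.58879471]]
```

View pics/w2.png

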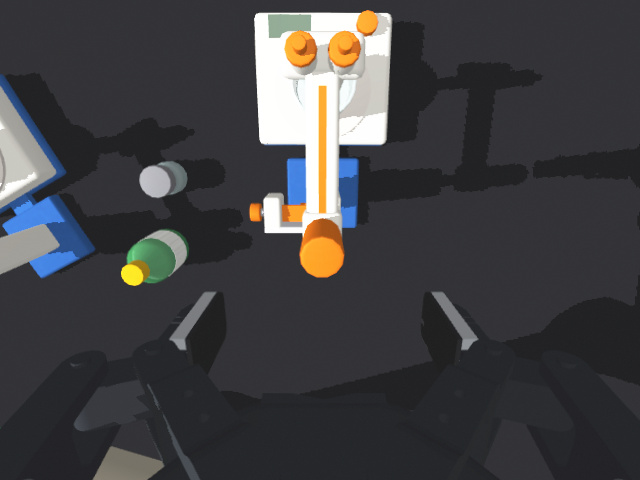

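The knob is centred between the jaws at (322,255), as predicted. A side screw at (256,212) sits under the left finger, so I'll check its height before descending.

```bash
python3 - <<'E'
from h import *
T=env.get_image("top");S=env.get_image("scene")
for a,b in(((392.5,317.5),(239,225.7)),((403,314.5),(334/4+150,266/4+150))):print(tri(a,b,T,S))
E
```

```text
[ 0.48031012 -0.13313135  0.11984697]
[ 0.48688281 -0.14485939  0.14565834]
```

The screw and bracket are at about z 0.12 to 0.15, well below the fingers. I'll descend and grip.

Converted, 0.03 m is 0.6, 0.015 m is 0.3.

Emit:
inch_along --increments '[{"sy": -0.016, "sz": 0.6, "aperture": 0.085}, {"sz": 0.6, "aperture": 0.085}, {"sz": 0.3, "aperture": 0.085}, {"sz": 0.2, "aperture": 0.085}, {"aperture": 0.085}, {"aperture": 0.085}]'

```text
time_s: 3.3
position: [0.4624, -0.1952, 0.2281]
tool_rot: [[0.959, -0.284, 0.001], [-0.284, -0.959, -0.001], [0.001, 0.0, -1.0]]
ft_force: [-0.1, -0.6, 0.1]
grip_width: 0.0849
gripper_force: 0.0
```

Emit:
inch_along --increments '[{"aperture": 0.02}, {"aperture": 0.02}, {"aperture": 0.02}, {"aperture": 0.02}, {"aperture": 0.02}, {"aperture": 0.02}, {"aperture": 0.02}, {"aperture": 0.02}]' --grip_force 60

```text
time_s: 4.1
position: [0.4623, -0.1951, 0.2278]
tool_rot: [[0.959, -0.284, 0.0], [-0.284, -0.959, -0.001], [0.001, 0.001, -1.0]]
ft_force: [-2.4, -1.9, 5.5]
grip_width: 0.0264
gripper_force: 58.8
```

Gripped at 26 mm. Now I'll lift slowly, slightly past 50 mm.

Converted, -0.005 m is -0.1.

Emit:
inch_along --increments '[{"sz": -0.1, "aperture": 0.02}, {"sz": -0.1, "aperture": 0.02}, {"sz": -0.1, "aperture": 0.02}, {"sz": -0.1, "aperture": 0.02}, {"sz": -0.1, "aperture": 0.02}, {"sz": -0.1, "aperture": 0.02}, {"sz": -0.1, "aperture": 0.02}, {"sz": -0.1, "aperture": 0.02}]'

```text
time_s: 4.9
position: [0.4622, -0.1951, 0.2667]
tool_rot: [[0.959, -0.284, -0.001], [-0.284, -0.959, 0.0], [-0.001, 0.0, -1.0]]
ft_force: [1.4, -5.4, -12.3]
grip_width: 0.0264
gripper_force: 59.6
```

Emit:
inch_along --increments '[{"sz": -0.1, "aperture": 0.02}, {"sz": -0.1, "aperture": 0.02}, {"sz": -0.1, "aperture": 0.02}, {"sz": -0.04, "aperture": 0.02}, {"aperture": 0.02}, {"aperture": 0.02}]'

```text
time_s: 5.5
position: [0.4622, -0.1951, 0.2843]
tool_rot: [[0.959, -0.284, -0.0], [-0.284, -0.959, -0.0], [-0.0, 0.0, -1.0]]
ft_force: [0.4, -4.9, -3.9]
grip_width: 0.0267
gripper_force: 62.3
```

```bash
python3 - <<'E'
from h import *
S=env.get_image("scene");cv2.imwrite("pics/s2.png",cv2.resize(S["pixels"][100:300,100:360,::-1],(780,600),interpolation=2))
E
```

```text
(no output)
```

View pics/s2.png

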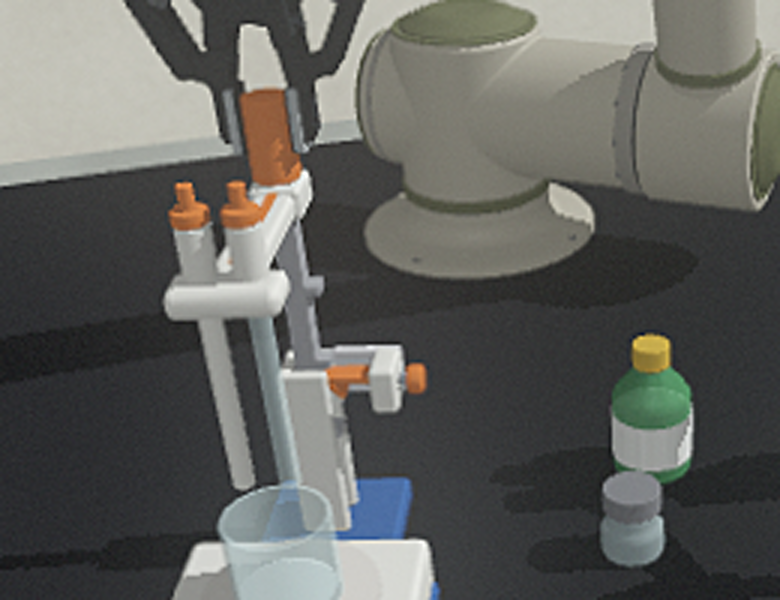

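The holder is up 56.5 mm. The electrode tips, at about (243,487), are clear of the beaker rim and the beaker hasn't moved. I'll lower it gently and look for the pawl taking the load.

Converted, 0.002 m is 0.04, 0.001 m is 0.02.

Emit:
inch_along --increments '[{"sz": 0.04, "aperture": 0.02}, {"sz": 0.04, "aperture": 0.02}, {"sz": 0.02, "aperture": 0.02}, {"aperture": 0.02}, {"aperture": 0.02}]'

```text
time_s: 6.05
position: [0.4622, -0.1951, 0.2791]
tool_rot: [[0.959, -0.284, -0.001], [-0.284, -0.959, -0.0], [-0.0, 0.0, -1.0]]
ft_force: [0.2, -5.2, -3.9]
grip_width: 0.0266
gripper_force: 62.3
```

Emit:
inch_along --increments '[{"sz": 0.02, "aperture": 0.02}, {"sz": 0.02, "aperture": 0.02}, {"aperture": 0.02}, {"aperture": 0.02}]'

```text
time_s: 6.45
position: [0.4622, -0.1951, 0.2778]
tool_rot: [[0.959, -0.284, 0.0], [-0.284, -0.959, -0.001], [0.001, 0.001, -1.0]]
ft_force: [-2.2, -3.9, 1.7]
grip_width: 0.0269
gripper_force: 62.8
```

At a height of 50.0 mm the force turned upward, so the pawl is carrying the load. I'll release, wait, then retreat upward.

Emit:
inch_along --increments '[{"aperture": 0.03}, {"aperture": 0.04}, {"aperture": 0.06}, {"aperture": 0.085}, {"aperture": 0.085}, {"aperture": 0.085}, {"aperture": 0.085}, {"aperture": 0.085}]'

```text
time_s: 7.25
position: [0.4622, -0.1948, 0.2773]
tool_rot: [[0.959, -0.284, -0.0], [-0.284, -0.959, 0.0], [-0.0, -0.0, -1.0]]
ft_force: [-1.0, -0.4, -0.8]
grip_width: 0.085
gripper_force: 0.0
```

Emit:
inch_along --increments '[{"sz": -0.4, "aperture": 0.085}, {"sz": -0.6, "aperture": 0.085}, {"sz": -0.6, "aperture": 0.085}, {"sz": -0.4, "aperture": 0.085}, {"aperture": 0.085}, {"aperture": 0.085}, {"aperture": 0.085}, {"aperture": 0.085}, {"aperture": 0.085}, {"aperture": 0.085}]'

```text
time_s: 8.25
position: [0.4622, -0.1948, 0.377]
tool_rot: [[0.959, -0.284, -0.0], [-0.284, -0.959, 0.0], [-0.001, -0.0, -1.0]]
ft_force: [1.1, 0.4, 0.6]
grip_width: 0.0848
gripper_force: 0.0
```

```bash
python3 - <<'E'
from h import *
S=env.get_image("scene");cv2.imwrite("pics/s3.png",cv2.resize(S["pixels"][80:360,100:500,::-1],(800,560),interpolation=2))
E
```

```text
(no output)
```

View pics/s3.png

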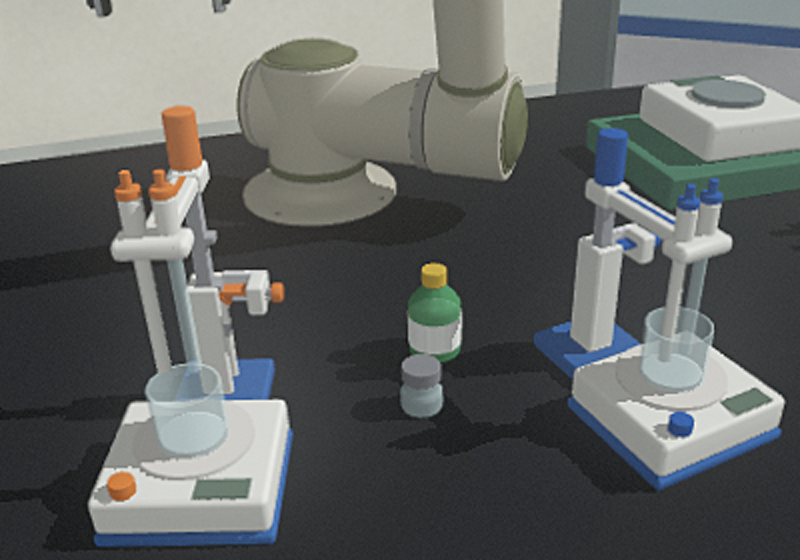

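The knob top is at about (180,112), i.e. scene (190,136). The electrodes are clear above the beaker, and the blue holder looks unchanged. One last numeric check for sinking before I hand in.

Emit:
inch_along --increments '[{"aperture": 0.085}, {"aperture": 0.085}, {"aperture": 0.085}, {"aperture": 0.085}, {"aperture": 0.085}, {"aperture": 0.085}, {"aperture": 0.085}, {"aperture": 0.085}]' --quiet true

```text
ok
```

```bash
python3 - <<'E'
from h import *
S=env.get_image("scene");print(proj([[.4623,-.1954,.2457],[.4623,-.1954,.2957]],S))
a=cv2.imread("pics/s3.png");b=cv2.resize(S["pixels"][80:360,100:500,::-1],(800,560),interpolation=2)
d=np.abs(a.astype(int)-b).max(2)[100:560,:]; print((d>60).sum())
o=cv2.imread("pics/scene0.png").astype(int);print((np.abs(o-S["pixels"][...,::-1]).max(2)[135:330,360:500]>60).sum())
ok=(np.abs(o-S["pixels"][...,::-1]).max(2)[275:350,140:250]>60).sum();print(ok)
E
```

```text
[[193.4648592  163.91645708]
 [188.94737246 135.99259545]]
0
0
6
```

The knob top sits where a 50 mm rise should put it (row 136). Nothing is sinking, and neither the blue holder nor the beaker has moved.

```bash
python3 -c "
from rig import env
print(env.close_job())"
```

```text
the job is handed in; nothing more can be done
None
```

The orange holder is up one notch (50 mm), resting on its pawl and released with its electrodes clear above the beaker; the blue holder and the beaker haven't moved, and the job is handed in (no verdict was returned).

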